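Unbar the bell-housing stand

ROBOT

A 6-joint arm with a two-finger parallel gripper is mounted at the origin on the work surface. World frame = base frame: x ahead of the robot, y to its left, z up, the work surface at z = 0. Lengths are in m, angles in rad, forces in N, time in s.
With the tool pointing down it reaches from about 0.35 to 0.85 m from the base axis. Payload 8.1 kg.
Tool frame: the origin (TCP) lies at the very end of the fingers, on their centre line; the grasp point (between the pads) lies 19 mm behind it (robot.pinch_z is the distance from the TCP to the grasp point, in m); x points along the fingers, z is the direction in which the jaws open and shut, and the axes are right-handed (so a half turn about x gives the same grasp; the last joint's range is limited). The gripper opens to 93 mm and grips with 3 to 60 N. Pads are 15 mm wide; open, the fingers measure 128 mm over their backs; the gripper's body (75 mm by 188 mm) begins 65 mm behind the grasp point.
Start: joints at [1.147, 0.13, 1.488, -0, 1.523, -0.085], TCP at [0.199, 0.566, 0.219] pointing down, gripper open.
Joint ranges: [-2.96, 2.96], [-0.89, 2.26], [0.02, 2.5], [-1.34, 4.48], [0, 2.73], [-2.66, 2.66]. Speed limits (rad/s): [2.39, 2.39, 2.79, 3.14, 3.14, 3.14].

INTERFACE

Orientations are given as a rotation vector (axis times angle).
In Python, from plant import robot, optics, ticket gives the robot as it stands.
- The arm moves only by the tool jog_arm, never from a script. Its argument "targets" is a list of rows, each a list of 7 numbers: the shift along the tool's x, y, z in cm, then the turn, a rotation vector about the tool's x, y, z in degrees, then the closure, from 0 (fully open) to 1 (shut). In form: [[dx, dy, dz, ax, ay, az, grip], ...]. A call has 1 to 5 rows; each row is the pose to reach, as a shift and turn from the pose measured when the call began, along the tool's axes at that moment; what a row does not reach only later rows make up. A row lasts 1/8 s, in which the tool goes at most 62.5 mm and 10.7 degrees, less where a joint would pass 70% of its speed; a pose out of reach is approached as far as the arm can. A call with a gripper value outside its range is refused whole. The fingers move at their own pace and stop on an object; "squeeze" is the grip in N (left out, the last holds). Time passes only in rows, so rows that repeat a pose let the fingers close. It gives the time, the measured TCP pose, the force and the opening at its end, in the units of the state.
- robot.read_state(): the state, without advancing time (a new reading comes with each control period).
- optics.read_camera(name): name is "scene" or "side" or "wrist"; returns a dict with "frame" (384x512x3 uint8, red, green, blue), "vertical_fov" (degrees; the focal length in pixels is half the picture's height over the tangent of half this angle, whatever the lens; pixels are square), "cx", "cy" (the principal point, pixels), "R" (3x3) and "t" (3): a world point X has camera coordinates R X + t. Camera axes: x right, y down, z forward; pixel columns grow to the right and rows downward; lengths in m; the calibration is good to about 2 mm. A picture is of the moment at which its call begins. There is no depth.
- ticket.close_job(): hands the job in, once; it reports no verdict.
The state is a dict: "t": time; "q": joint angles; "dq": joint speeds; "joint_torque": joint torques, N m; "tool_pos": TCP position; "orientation": TCP orientation; "force": force on the tool from outside, world axes, zero at the start; "wrist_torque": the same for the moment, N m; "opening": finger opening in m.
Only numpy, scipy, OpenCV 4.12 (cv2) and the standard library are available. Lean on these libraries where they do the work, as an engineer would, in place of code of your own. Each camera call takes 0.05 s, during which the arm holds its last target.

TASK

The half bell housing stands in its holding stand behind a gate bar. Take the bar straight up out of both open-topped U brackets, level, so that both ends come clear together, and lay it down gently, lengthways in the middle of the rubber mat and wholly on it. Leave the housing standing where it is.

Things in the scene. Friction and masses are not known exactly. Their poses are not given: they have to be found in the camera images.
- bar_center (a point): Centre of the loose gate bar lying level in the stand's two U brackets: plain steel square tube, 20 x 20 mm, 220 mm long overall, 0.3 to 0.55 kg, a 36 x 36 x 8 mm square end plate on each end (no other bar has these). x runs along the bar, z up. Laid on the mat it rests on its end plates, this point 18 mm above the mat.
- seat (a point): Fixed dark steel stand, base 180 x 240 x 12 mm: point midway between its U brackets, at the seated bar's axis, 100 mm above the bench. y along the bar, x towards the housing, z up. Brackets at y = +-85 mm, 10 mm thick; slots 28 mm wide, 30 mm deep, floor 10 mm below this point, tops 20 mm above. Between them nothing but the base lies within 45 mm of the bar's axis.
- mat_top (a point): Centre of the top face of the black rubber mat fixed flat on the bench, 300 x 140 mm, 4 mm thick. x runs along its long side, z up. It lies left or right of the stand.
- housing_center (a point): Centre of the loose half bell housing: half-round ribbed aluminium casting standing on its flat face on the stand behind the bar, 60 mm deep, 200 mm wide, 100 mm high, 1.8 kg. This point is 50 mm above its underside. Its near face is 50 mm beyond the seated bar's axis, its top 12 mm above that axis.
Mind the look-alikes: they are no part of the job. Of the things shaped like the part that bears bar_center, the bare steel one is meant.

How it is judged:
On the way:
1. the bar is held level, straight above the brackets and clear of both of them (z of bar_center in the frame of seat above 0.05 m and horizontal distance between bar_center and seat below 0.05 m and angle between bar_center's own x axis and vertical between 1.39 and 1.75 rad), for 0.1 s.
At the end, for the whole second after the job is handed in: The bar lies still and flat on the mat, its centre within 40 mm of the mat's centre along and across, lengthways to within 15 degrees; the housing still stands upright within 20 mm of where it was (x of bar_center in the frame of mat_top between -0.04 and 0.04 m and y of bar_center in the frame of mat_top between -0.04 and 0.04 m and z of bar_center in the frame of mat_top between 0.012 and 0.024 m and angle between the x axis of bar_center and the x axis of mat_top, either way round below 0.26 rad and linear speed of bar below 0.02 m/s and distance of housing_center from where it was at the start of the episode below 0.02 m and angle between housing_center's own z axis and vertical below 0.15 rad); the robot touches nothing.
It fails at once if the bar is let go and falls (more than about 20 mm, over 0.6 m/s) instead of being laid down (linear speed of bar above 0.6 m/s and contact force between the fingers and bar below 0.5 N).
It fails at once if the bar is driven hard onto the mat (more than 100 N) (contact force between bar and mat above 100 N).
It fails at once if the housing is shifted more than 20 mm or tipped over (distance of housing_center from where it was at the start of the episode above 0.02 m or angle between housing_center's own z axis and vertical above 0.2 rad).
It also fails if it takes over 40 s, if anything falls off the work surface, if the arm or the gripper's body presses on something with over 40 N, if the wrist force passes 120 N, or if a joint passes its speed limit or range.

## Working session

There is one attempt and no reset: what is moved stays moved. The work goes in short steps, Python scripts to look and compute and a tool call to move; the robot and the scene stay as the last step left them, time stands still between calls to the robot, and variables do not carry over. Pictures are saved under pics/ and viewed, and the job is handed in when it is done.

Besides the shell and the picture viewer there is one more tool, called after "Call:" as name(argument=value, ...), one argument or row to a line, values as JSON. jog_arm: Moves the arm, as the interface text tells. Its arguments: {"type":"object","properties":{"targets":{"type":"array"},"squeeze":{"type":"number"}},"required":["targets"]}

```bash
mkdir -p pics; python3 - <<'E'
from plant import robot, optics, ticket
import cv2,pickle
print(robot.read_state(), robot.pinch_z)
d={}
for n in ["scene","side","wrist"]:
    c=optics.read_camera(n); d[n]=c
    cv2.imwrite(f"pics/{n}0.png",c["frame"][:,:,::-1])
    print(n,c["vertical_fov"],c["cx"],c["cy"],c["R"],c["t"])
pickle.dump(d,open("c0.pkl","wb"))
E
```

```text
{'t': 0.0, 'q': array([ 1.14660664e+00,  1.31165773e-01,  1.48927897e+00, -1.74037884e-05,
        1.52297832e+00, -8.53844327e-02]), 'dq': array([ 0.00063321,  0.00038753,  0.00055518, -0.00045512,  0.00250609,
       -0.00045502]), 'joint_torque': array([ 1.13294365e-03, -5.59808886e+01, -4.91770577e+01,  7.70219578e-02,
        3.50658351e-02, -1.61876078e-04]), 'tool_pos': array([0.19915912, 0.56538273, 0.21758486]), 'orientation': array([-0.95709737,  1.35225764,  0.95553937]), 'force': array([-0.26901186, -0.72185923,  0.05955425]), 'wrist_torque': array([0.03778156, 0.00875711, 0.02813699]), 'opening': 0.09295268999345298} 0.0188
scene 43.550374967804856 252.92243880384942 196.32644888445984 [[ 0.71492498  0.69891312 -0.02006806]
 [ 0.35781606 -0.39037036 -0.84827982]
 [-0.60070787  0.59927576 -0.52916785]] [-0.29664497 -0.05327925  1.74317029]
side 46.44053069364019 262.091488436348 189.4650667134057 [[ 0.99164625 -0.12749234  0.01958109]
 [-0.05201601 -0.53417671 -0.84377105]
 [ 0.11803411  0.83570386 -0.53634597]] [-0.43522643  0.10142459  1.14096681]
wrist 63.883996160669504 251.99820986382343 195.15642714353237 [[ 0.33228625  0.94317703 -0.00171275]
 [ 0.90031703 -0.3166442   0.29860626]
 [ 0.28109623 -0.10076478 -0.95437486]] [-0.59930766 -0.03567569  0.39373313]
```

View pics/scene0.png

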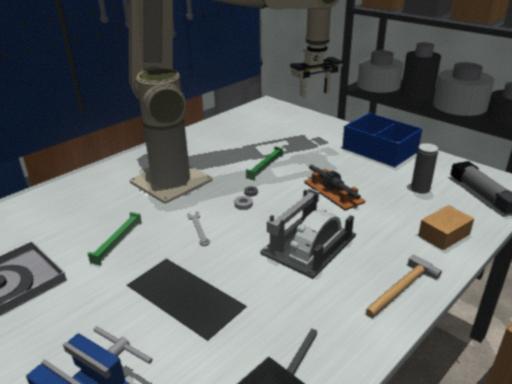

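View pics/side0.png

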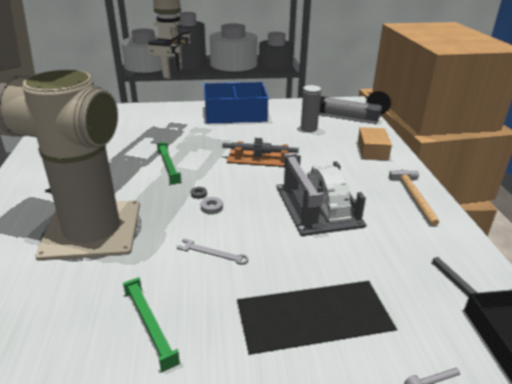

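View pics/wrist0.png

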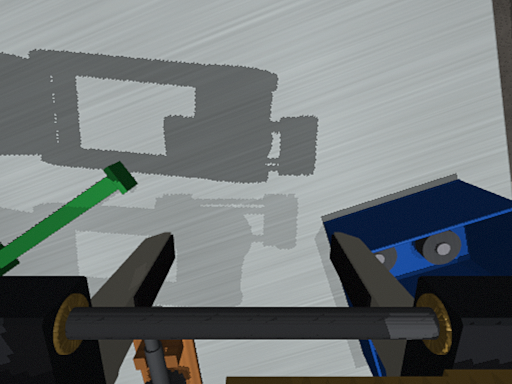

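The scene view offers three bar-shaped things: a green bar at (115,238), a green bar at (265,162), and the bare steel bar in the stand at about (293,212). There is also an orange vice with a dark rod at (335,185). The mat is the black rectangle at (186,297), and a black tray sits at the bottom edge. By the description I choose the steel bar in the stand, and I'll check it in a close crop.

```bash
python3 - <<'E'
import pickle,cv2,numpy as np
d=pickle.load(open("c0.pkl","rb"))
a=d["scene"]["frame"][180:280,255:365,::-1];b=d["side"]["frame"][145:240,270:375,::-1]
f=lambda i:cv2.resize(i,(390,390*i.shape[0]//i.shape[1]),interpolation=cv2.INTER_CUBIC)
a=f(a);b=f(b);h=min(len(a),len(b));cv2.imwrite("pics/crop.png",np.hstack([a[:h],b[:h]]))
E
```

```text
(no output)
```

View pics/crop.png

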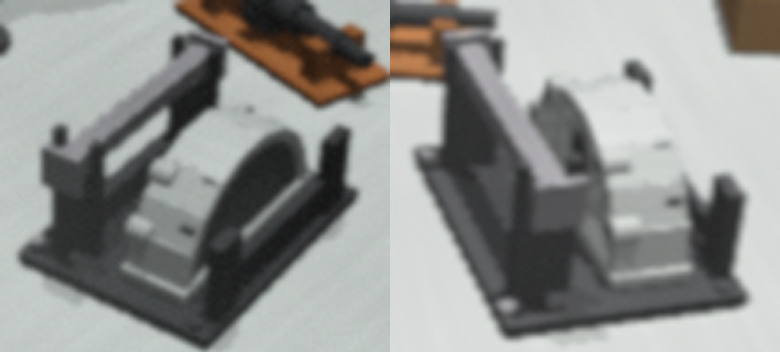

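The crop confirms the plain steel tube with square end plates, seated in the U brackets: near plate at scene (272,226), far plate at about (312,191). Next I measure the base corners, plate tops and mat by casting rays.

```bash
cat > h.py <<'E'
import numpy as np,cv2,pickle
def ray(c,uv):
    f=c["frame"].shape[0]/2/np.tan(np.radians(c["vertical_fov"]/2))
    d=np.array([(uv[0]-c["cx"])/f,(uv[1]-c["cy"])/f,1.]);R=np.array(c["R"]);t=np.array(c["t"])
    return -R.T@t,R.T@d
def onz(c,uv,z):
    o,d=ray(c,uv);return o+d*(z-o[2])/d[2]
def proj(c,X):
    f=c["frame"].shape[0]/2/np.tan(np.radians(c["vertical_fov"]/2))
    p=np.array(c["R"])@X+c["t"];return f*p[0]/p[2]+c["cx"],f*p[1]/p[2]+c["cy"]
E
python3 - <<'E'
from h import *
np.set_printoptions(precision=4,suppress=True)
d=pickle.load(open("c0.pkl","rb"))
for n,r in (("scene",(120,250,250,345)),("side",(230,275,400,355))):
    c=d[n];g=c["frame"].max(2);m=np.zeros_like(g);x0,y0,x1,y1=r
    m[y0:y1,x0:x1]=(g[y0:y1,x0:x1]<90)*255
    cs,_=cv2.findContours(m,0,2);k=max(cs,key=cv2.contourArea)
    q=cv2.approxPolyDP(k,0.03*cv2.arcLength(k,True),True)[:,0]
    P=np.array([onz(c,p,.004) for p in q]);print(n,q.tolist(),P[:,:2].tolist())
    print("centroid",P.mean(0),"edges",[(np.round(np.linalg.norm(P[i]-P[i-1]),3),np.round(np.degrees(np.arctan2(*(P[i]-P[i-1])[1::-1])),1)) for i in range(len(P))])
B={"scene":[(261.2,251.9),(313.4,277.3),(355.1,233.6)],"side":[(277.3,185.9),(301,234.4),(365.6,225.8)]}
T={"scene":[(267.1,222.3),(278.4,225.1),(307.2,189.9),(319.3,192.7)],"side":[(307.2,196.2),(323.3,194),(284.8,155.2),(299.6,155.8)]}
for n in B:
    print(n,"base",[onz(d[n],p,.012)[:2] for p in B[n]],"plates",[onz(d[n],p,.118)[:2] for p in T[n]])
E
```

```text
scene [[128, 284], [206, 339], [245, 306], [166, 259]] [[0.356602948737027, -0.41543430008905535], [0.6500541648902393, -0.39590274626216043], [0.6409716442164777, -0.25941757490344186], [0.3466612679860098, -0.28281947487115244]]
centroid [ 0.4986 -0.3384  0.004 ] edges [(np.float64(0.133), np.float64(-85.7)), (np.float64(0.294), np.float64(3.8)), (np.float64(0.137), np.float64(93.8)), (np.float64(0.295), np.float64(-175.5))]
side [[395, 328], [368, 282], [238, 300], [249, 353]] [[0.653726855926333, -0.39396809647032194], [0.6421493910228829, -0.2637941888028382], [0.3509592861977767, -0.2858715868348063], [0.3603501504495361, -0.4197211240327545]]
centroid [ 0.5018 -0.3408  0.004 ] edges [(np.float64(0.295), np.float64(5.0)), (np.float64(0.131), np.float64(95.1)), (np.float64(0.292), np.float64(-175.7)), (np.float64(0.134), np.float64(-86.0))]
scene base [array([ 0.5293, -0.0829]), array([ 0.7045, -0.0665]), array([0.6746, 0.1709])] plates [array([ 0.545 , -0.0745]), array([ 0.5764, -0.0634]), array([0.5182, 0.1317]), array([0.5549, 0.1434])]
side base [array([0.5018, 0.1416]), array([ 0.5252, -0.0909]), array([ 0.6989, -0.0729])] plates [array([ 0.5357, -0.079 ]), array([ 0.5767, -0.0733]), array([0.5175, 0.1321]), array([0.5581, 0.1249])]
```

```bash
cat >> h.py <<'E'
from scipy.spatial.transform import Rotation as Ro
def goal(pos,jawdeg):
    # tool x down, z = jaw dir horizontally
    a=np.radians(jawdeg);x=np.array([0,0,-1.]);z=np.array([np.cos(a),np.sin(a),0]);y=np.cross(z,x)
    return np.array(pos),np.c_[x,y,z]
def row(s,pos,jawdeg):
    p,R=goal(pos,jawdeg);R0=Ro.from_rotvec(s["orientation"]).as_matrix()
    return np.r_[R0.T@(p-s["tool_pos"])*100,np.degrees(Ro.from_matrix(R0.T@R).as_rotvec())]
E
python3 - <<'E'
from h import *
from plant import robot
np.set_printoptions(precision=3,suppress=True)
s=robot.read_state();print(Ro.from_rotvec(s["orientation"]).as_matrix())
for a in (6,186): print(a,row(s,[.548,.034,.22],a), row(s,[.36,.30,.22],a))
E
```

```text
[[-0.001 -0.943  0.332]
 [-0.001  0.332  0.943]
 [-1.     0.    -0.001]]
6 [ -0.168 -50.559 -38.539  64.589  -0.073   0.039] [ -0.191 -23.988 -19.699  64.589  -0.073   0.039]
186 [  -0.168  -50.559  -38.539 -115.411   -0.044   -0.083] [  -0.191  -23.988  -19.699 -115.411   -0.044   -0.083]
```

Call:
jog_arm(
  targets=[
    [-1,-4.2,-3.2,5.4,0,0,0.55],
    [-2,-8.4,-6.4,10.8,0,0,0.55],
    [-3,-12.6,-9.6,16.2,0,0,0.55],
    [-3,-16.8,-12.8,21.6,0,0,0.55],
    [-3,-21,-16,27,0,0,0.55],
  ],
  squeeze=40,
)

```text
t: 0.78
tool_pos: [0.3447, 0.3434, 0.2481]
orientation: [-0.593, 1.489, 0.592]
force: [0.8, 0.8, -0.4]
opening: 0.048
```

```bash
python3 - <<'E'
from h import *
from plant import robot
np.set_printoptions(precision=3,suppress=True)
s=robot.read_state()
print(s["t"],s["tool_pos"],s["opening"],row(s,[.548,.034,.24],6))
E
```

```text
0.775 [0.345 0.343 0.248] 0.04795195962667248 [  0.835 -36.439  -6.503  37.426  -0.044   0.054]
```

Call:
jog_arm(
  targets=[
    [0,-5,-1,6,0,0,0.55],
    [0.2,-11,-2,12,0,0,0.55],
    [0.4,-17,-3,18,0,0,0.55],
    [0.6,-23,-4,24,0,0,0.55],
    [0.8,-29,-5.3,30,0,0,0.55],
  ],
)

```text
t: 1.4
tool_pos: [0.5063, 0.0945, 0.2401]
orientation: [-0.182, 1.564, 0.181]
force: [0.6, 0.7, -0.6]
opening: 0.0415
```

```bash
python3 - <<'E'
from h import *
from plant import robot
np.set_printoptions(precision=3,suppress=True)
s=robot.read_state()
print(s["t"],s["tool_pos"],s["opening"],row(s,[.548,.034,.22],6))
E
```

```text
1.4 [0.506 0.094 0.24 ] 0.0415227605444727 [ 2.015 -6.841  2.676  7.229 -0.024  0.053]
```

Call:
jog_arm(
  targets=[
    [0.8,-3,1,4,0,0,0.55],
    [1.6,-5.5,2,7.2,0,0,0.55],
    [2,-6.8,2.7,7.2,0,0,0.55],
    [2,-6.8,2.7,7.2,0,0,0.55],
  ],
)

```text
t: 1.9
tool_pos: [0.548, 0.0342, 0.2195]
orientation: [-0.084, 1.571, 0.082]
force: [0.6, 0.2, 0.7]
opening: 0.0416
```

```bash
python3 - <<'E'
from h import *
from plant import robot,optics
c={n:optics.read_camera(n) for n in("wrist","side","scene")};pickle.dump(c,open("c1.pkl","wb"))
for n in c: cv2.imwrite(f"pics/{n}1.png",c[n]["frame"][:,:,::-1])
s=robot.read_state();print(s["tool_pos"],s["orientation"],row(s,[.548,.034,.22],6).round(2))
E
```

```text
[0.54791837 0.03539258 0.22048397] [-0.08446504  1.56924155  0.08333952] [ 0.05 -0.14 -0.01  0.12 -0.01  0.04]
```

View pics/wrist1.png

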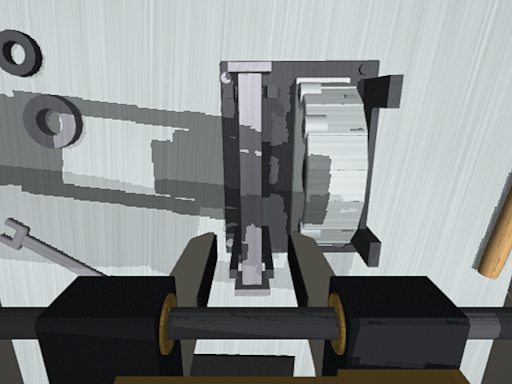

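View pics/side1.png

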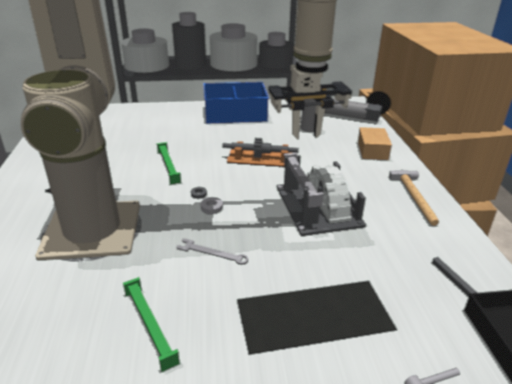

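```bash
python3 - <<'E'
from h import *
c=pickle.load(open("c1.pkl","rb"))["wrist"]
f=c["frame"][:,:,::-1]
a=cv2.resize(f[50:120,215:285],(390,390),interpolation=cv2.INTER_CUBIC)
b=cv2.resize(f[235:305,215:285],(390,390),interpolation=cv2.INTER_CUBIC)
cv2.imwrite("pics/crop1.png",np.hstack([a,b]))
E
```

```text
(no output)
```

View pics/crop1.png

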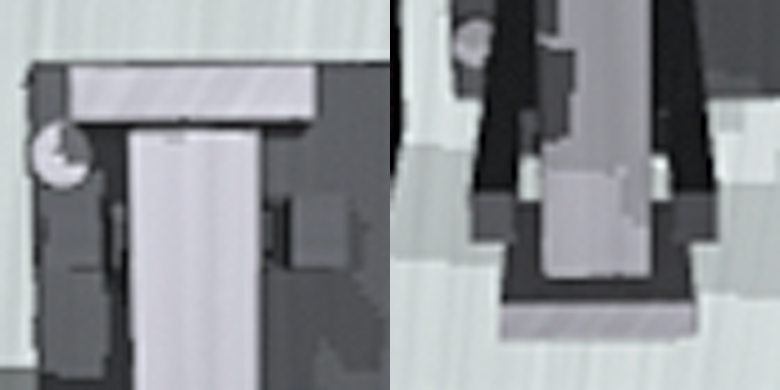

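The wrist crop shows the bar with both square plates: the far plate's top face spans x 227.6–271.5 at rows 62–71.5, and the near plate x 234.7–269.7 at rows 289–296. The jaws straddle the bar.

```bash
python3 - <<'E'
from h import *
np.set_printoptions(precision=4,suppress=True)
from plant import robot
c=pickle.load(open("c1.pkl","rb"))["wrist"];k=5.571
F=[onz(c,(215+x/k-.5,50+y/k-.5),.118) for x,y in((70,67),(315,67))]
N=[onz(c,(215+x/k-.5,235+y/k-.5),.118) for x,y in((110,340),(305,340))]
f=np.mean(F,0);n=np.mean(N,0);v=f-n
print(F,N,f,n,(f+n)/2,np.linalg.norm(v),np.degrees(np.arctan2(v[1],v[0])))
ctr=(f+n)/2;ang=np.degrees(np.arctan2(v[1],v[0]))
s=robot.read_state();print(row(s,[ctr[0],ctr[1],.081],ang-90).round(2))
E
```

```text
[array([0.5163, 0.1438, 0.118 ]), array([0.5515, 0.1476, 0.118 ])] [array([ 0.5415, -0.0751,  0.118 ]), array([ 0.577 , -0.0712,  0.118 ])] [0.5339 0.1457 0.118 ] [ 0.5592 -0.0732  0.118 ] [0.5466 0.0363 0.118 ] 0.2203175652723872 96.6033809168636
[13.95  0.11 -0.12 -0.48 -0.01  0.04]
```

Call:
jog_arm(
  targets=[
    [3,0.1,-0.1,0.5,0,0,0.55],
    [6,0.1,-0.1,0.5,0,0,0.55],
    [9,0.1,-0.1,0.5,0,0,0.55],
    [10,0.1,-0.1,0.5,0,0,0.55],
    [10,0.1,-0.1,0.5,0,0,0.55],
  ],
)

```text
t: 2.68
tool_pos: [0.5465, 0.0368, 0.1206]
orientation: [-0.078, 1.57, 0.077]
force: [1.3, 0.1, 1.0]
opening: 0.0417
```

```bash
python3 - <<'E'
from h import *
from plant import robot,optics
c={n:optics.read_camera(n) for n in("wrist","side","scene")}
s=robot.read_state();print(s["tool_pos"],s["opening"],row(s,[.5466,.0363,.081],6.6).round(2))
f=lambda n,y0,y1,x0,x1:cv2.resize(c[n]["frame"][y0:y1,x0:x1,::-1],(390,300),interpolation=cv2.INTER_CUBIC)
cv2.imwrite("pics/d2.png",np.hstack([f("scene",150,280,230,400),f("side",100,240,250,430)]))
E
```

```text
[0.54790529 0.0363711  0.12227809] 0.04150571743215369 [ 4.13  0.01 -0.14 -0.96  0.15  0.06]
```

View pics/d2.png

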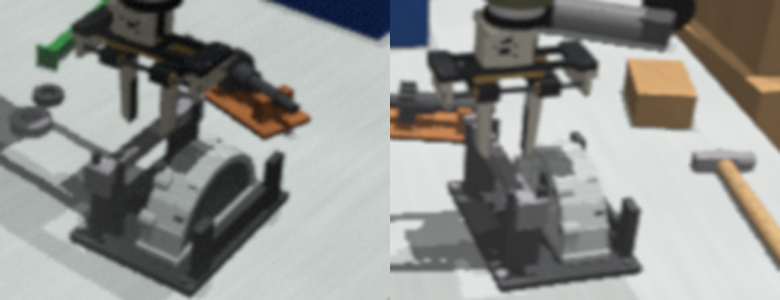

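The fingers straddle the bar, and the housing-side finger is clear of the housing. I'll go down the rest of the way.

Call:
jog_arm(
  targets=[
    [2,0,-0.1,-1,0,0,0.55],
    [4,0,-0.1,-1,0,0,0.55],
    [4.1,0,-0.1,-1,0,0,0.55],
    [4.1,0,-0.1,-1,0,0,0.55],
  ],
)

```text
t: 3.32
tool_pos: [0.5471, 0.0362, 0.0814]
orientation: [-0.092, 1.566, 0.09]
force: [0.4, 0.1, 0.2]
opening: 0.0416
```

Call:
jog_arm(
  targets=[
    [0,0,0,0,0,0,0.8],
    [0,0,0,0,0,0,1],
    [0,0,0,0,0,0,1],
    [0,0,0,0,0,0,1],
    [0,0,0,0,0,0,1],
  ],
  squeeze=45,
)

```text
t: 3.95
tool_pos: [0.5474, 0.0362, 0.0819]
orientation: [-0.092, 1.566, 0.09]
force: [-2.0, -0.1, 5.3]
opening: 0.0195
```

Call:
jog_arm(
  targets=[
    [-1,0,0,0,0,0,1],
    [-2.5,0,0,0,0,0,1],
    [-4.5,0,0,0,0,0,1],
    [-7,0,0,0,0,0,1],
    [-9,0,0,0,0,0,1],
  ],
)

```text
t: 4.58
tool_pos: [0.5477, 0.0363, 0.1743]
orientation: [-0.092, 1.564, 0.09]
force: [-0.4, 0.7, -4.0]
opening: 0.0196
```

Call:
jog_arm(
  targets=[
    [-1.5,0,0,0,0,0,1],
    [-2,0,0,0,0,0,1],
    [-2,0,0,0,0,0,1],
    [-2,0,0,0,0,0,1],
  ],
)

```text
t: 5.08
tool_pos: [0.5469, 0.0363, 0.1932]
orientation: [-0.092, 1.566, 0.09]
force: [0.4, 0.5, -5.1]
opening: 0.0198
```

```bash
python3 - <<'E'
from h import *
from plant import robot,optics
c={n:optics.read_camera(n) for n in("wrist","side","scene")}
s=robot.read_state();print(s["t"],s["tool_pos"],s["opening"],s["force"],s["q"])
print(row(s,[.52,-.15,.19],-40).round(2),row(s,[.5,-.3395,.15],-85.7).round(2))
f=lambda n,y0,y1,x0,x1:cv2.resize(c[n]["frame"][y0:y1,x0:x1,::-1],(390,300),interpolation=cv2.INTER_CUBIC)
cv2.imwrite("pics/d3.png",np.hstack([f("scene",130,280,220,400),f("side",90,240,250,430)]))
E
```

```text
5.225 [0.54705868 0.03630999 0.19339138] 0.019568310313152374 [ 0.3029283  -0.46141291 -3.88511547] [-2.67801068e-02 -5.39452913e-05  1.67050901e+00 -6.77852601e-04
  1.46746870e+00 -1.42865742e-01]
[ 3.400e-01 -1.819e+01 -4.850e+00  4.666e+01  2.200e-01 -2.000e-02] [  4.35 -36.78  -9.04  92.36   0.21  -0.11]
```

View pics/d3.png

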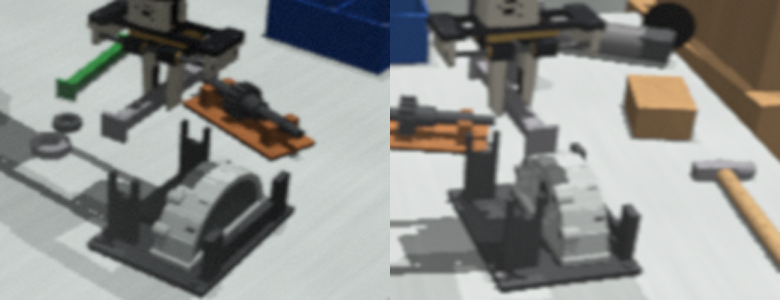

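The bar is up clear of both brackets, level, and the housing has not moved. Now I carry it to the mat.

Call:
jog_arm(
  targets=[
    [0,-3,-0.5,7,0,0,1],
    [0,-6.5,-1.5,15,0,0,1],
    [0,-10,-2.5,24,0,0,1],
    [0,-14,-3.5,33,0,0,1],
    [0,-18,-4.8,42,0,0,1],
  ],
)

```text
t: 5.85
tool_pos: [0.5198, -0.1491, 0.1931]
orientation: [0.487, 1.512, -0.486]
force: [-0.2, -0.0, -4.4]
opening: 0.0198
```

```bash
python3 - <<'E'
from h import *
from plant import robot
s=robot.read_state();print(s["tool_pos"],s["opening"],s["force"],row(s,[.5,-.3395,.15],-85.7).round(2))
E
```

```text
[ 0.5198298  -0.14914577  0.19305027] 0.019832370040748445 [-0.22627024 -0.00966059 -4.39171714] [  4.31 -16.63   9.46  50.07   0.12  -0.15]
```

Call:
jog_arm(
  targets=[
    [0.5,-3.3,1.8,9,0,0,1],
    [1,-7,4,18,0,0,1],
    [2,-11,6,28,0,0,1],
    [3,-14,8,38,0,0,1],
    [4,-16,9,46,0,0,1],
  ],
)

```text
t: 6.48
tool_pos: [0.4993, -0.3334, 0.1522]
orientation: [1.107, 1.27, -1.104]
force: [0.1, 0.0, -3.5]
opening: 0.0198
```

```bash
python3 - <<'E'
from h import *
from plant import robot
s=robot.read_state();print(s["tool_pos"],s["opening"],s["force"],row(s,[.5,-.3395,.08],-85.7).round(2))
E
```

```text
[ 0.49930906 -0.33340794  0.15218736] 0.019822724131349466 [ 0.08057399  0.03486588 -3.466463  ] [ 7.22 -0.04  0.61  3.7   0.04 -0.15]
```

Call:
jog_arm(
  targets=[
    [2,0,0.6,3.7,0,0,1],
    [5,0,0.6,3.7,0,0,1],
    [7.2,0,0.6,3.7,0,0,1],
    [7.2,0,0.6,3.7,0,0,1],
  ],
)

```text
t: 6.98
tool_pos: [0.4985, -0.338, 0.0772]
orientation: [1.155, 1.247, -1.153]
force: [0.0, -0.0, -3.7]
opening: 0.0199
```

```bash
python3 - <<'E'
from h import *
from plant import robot,optics
c={n:optics.read_camera(n) for n in("wrist","side","scene")}
s=robot.read_state();print(s["t"],s["tool_pos"],s["opening"],s["force"],row(s,[.5,-.3395,.01],-85.7).round(2))
f=lambda n,y0,y1,x0,x1:cv2.resize(c[n]["frame"][y0:y1,x0:x1,::-1],(390,300),interpolation=cv2.INTER_CUBIC)
cv2.imwrite("pics/d4.png",np.hstack([f("scene",220,350,100,270),f("side",220,370,220,415)]))
E
```

```text
7.125 [ 0.50098504 -0.33981713  0.08139545] 0.019704493260913045 [ 0.3551567   0.41214049 -3.55174144] [ 7.14 -0.12 -0.05  0.01  0.09 -0.22]
```

View pics/d4.png

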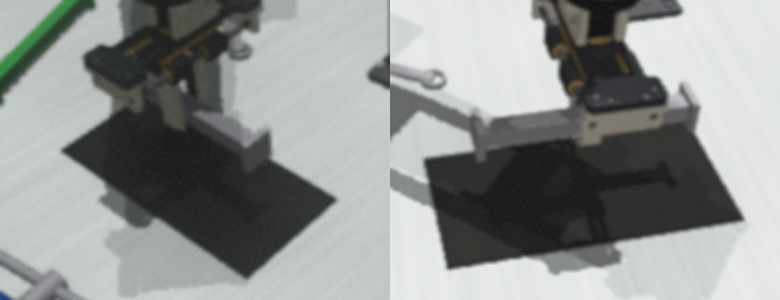

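The bar is held parallel to the mat and above its middle. I'll lower it slowly.

Call:
jog_arm(
  targets=[
    [1.5,0,0,0,0,0,1],
    [3.5,0,0,0,0,0,1],
    [5.3,0,0,0,0,0,1],
    [6.2,0,0,0,0,0,1],
    [6.5,0,0,0,0,0,1],
  ],
)

```text
t: 7.75
tool_pos: [0.5006, -0.3394, 0.0151]
orientation: [1.155, 1.242, -1.152]
force: [-0.3, 0.4, -3.3]
opening: 0.0198
```

Call:
jog_arm(
  targets=[
    [0.3,0,0,0,0,0,1],
    [0.5,0,0,0,0,0,1],
    [0.5,0,0,0,0,0,1],
  ],
)

```text
t: 8.12
tool_pos: [0.5008, -0.3395, 0.0103]
orientation: [1.155, 1.241, -1.152]
force: [-0.2, 0.2, -4.1]
opening: 0.0198
```

Call:
jog_arm(
  targets=[
    [0.2,0,0,0,0,0,1],
    [0.4,0,0,0,0,0,1],
    [0.4,0,0,0,0,0,1],
  ],
)

```text
t: 8.5
tool_pos: [0.5006, -0.3394, 0.0061]
orientation: [1.155, 1.242, -1.152]
force: [0.0, 0.9, -3.7]
opening: 0.0196
```

Call:
jog_arm(
  targets=[
    [0.1,0,0,0,0,0,1],
    [0.15,0,0,0,0,0,1],
  ],
)

```text
t: 8.75
tool_pos: [0.5006, -0.3394, 0.0045]
orientation: [1.155, 1.242, -1.152]
force: [0.3, 0.6, -3.8]
opening: 0.0193
```

No contact yet, and the tips are at the mat surface, with about 1 mm of drop left. I'll open here.

Call:
jog_arm(
  targets=[
    [0,0,0,0,0,0,0.75],
    [0,0,0,0,0,0,0.6],
    [0,0,0,0,0,0,0.5],
    [0,0,0,0,0,0,0.5],
  ],
)

```text
t: 9.25
tool_pos: [0.5008, -0.3395, 0.0047]
orientation: [1.155, 1.241, -1.152]
force: [-0.9, 1.1, 0.3]
opening: 0.0456
```

Call:
jog_arm(
  targets=[
    [-1,0,0,0,0,0,0.5],
    [-4,0,0,0,0,0,0.5],
    [-8,0,0,0,0,0,0.5],
    [-13,0,0,0,0,0,0.5],
    [-15,0,0,0,0,0,0.5],
  ],
)

```text
t: 9.88
tool_pos: [0.502, -0.3408, 0.1595]
orientation: [1.154, 1.235, -1.15]
force: [0.6, 0.3, -0.2]
opening: 0.0465
```

Call:
jog_arm(
  targets=[
    [0,0,0,0,0,0,0.5],
    [0,0,0,0,0,0,0.5],
  ],
)

```text
t: 10.12
tool_pos: [0.5015, -0.3403, 0.1582]
orientation: [1.154, 1.237, -1.151]
force: [-0.1, -0.7, -0.1]
opening: 0.0463
```

```bash
python3 - <<'E'
from h import *
from plant import robot,optics
c={n:optics.read_camera(n) for n in("wrist","side","scene")};pickle.dump(c,open("c5.pkl","wb"))
s=robot.read_state();print(s["t"],s["tool_pos"],s["force"])
f=lambda n,y0,y1,x0,x1:cv2.resize(c[n]["frame"][y0:y1,x0:x1,::-1],(390,290),interpolation=cv2.INTER_CUBIC)
cv2.imwrite("pics/d5.png",np.vstack([np.hstack([f("scene",220,350,100,270),f("side",220,370,220,415)]),np.hstack([f("scene",150,280,230,400),f("wrist",0,384,0,512)])]))
E
```

```text
10.275 [ 0.50103058 -0.33995483  0.15720427] [-1.03919739 -0.52790668  0.18535712]
```

View pics/d5.png

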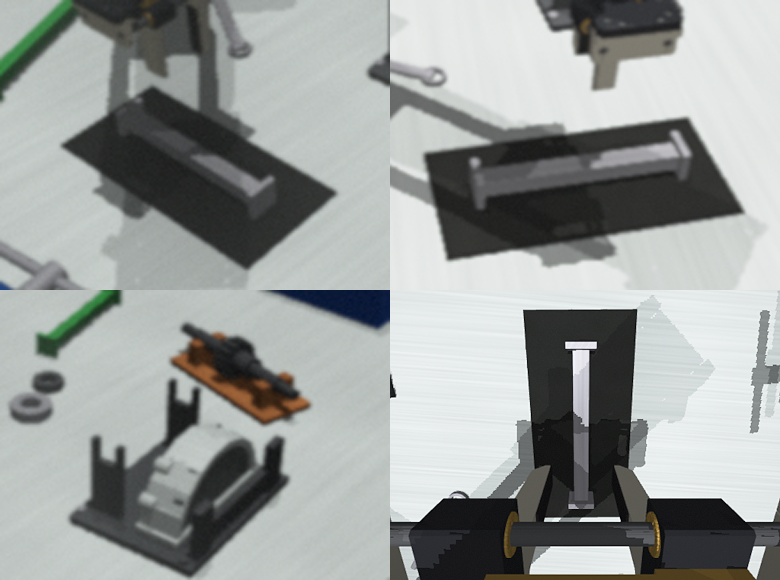

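The bar lies flat, lengthways in the middle of the mat, with its plates at wrist (251,69) and (249,290). The housing stands unchanged. One numeric check, then I hand in.

```bash
python3 - <<'E'
from h import *
from plant import ticket
d=pickle.load(open("c5.pkl","rb"));c=d["wrist"]
f=onz(c,(250.7,68.9),.04);n=onz(c,(249.4,290),.04);v=f-n
print((f+n)/2,np.linalg.norm(v),np.degrees(np.arctan2(v[1],v[0])))
a=pickle.load(open("c0.pkl","rb"))["scene"]["frame"];b=d["scene"]["frame"]
# housing region shift by template matching
r=cv2.matchTemplate(b[195:285,270:370],a[208:262,300:345],cv2.TM_CCOEFF_NORMED);print(cv2.minMaxLoc(r), "expect (30,13)")
print(ticket.close_job())
E
```

```text
[ 0.50025596 -0.33885039  0.04      ] 0.2207096874087951 3.878201402246475
(-0.5429853200912476, 0.994505763053894, (48, 36), (30, 13)) expect (30,13)
the job is handed in; nothing more can be done
None
```

I gripped the bare steel bar at its middle and lifted it level out of both brackets. I then turned it and lowered it to about 1 mm above the middle of the mat, where I let it go. The job is handed in, and it reports no verdict.

- **Bar:** In the last wrist picture its centre is at (0.500, -0.339) and the mat's measured centre is (0.500, -0.340). The bar points at 3.9° and the mat at about 4.3°. The bar's measured length is 221 mm, against 220 mm stated.
- **Housing:** Matching the first and last scene pictures showed no shift in pixels, and it looks upright.
- **Robot:** The fingers are about 15 cm above the mat, open and touching nothing. The clock read about 10.3 s.
- **Disagreements:** No check failed. I felt no contact with the mat before letting go, because the fingertips got down to the mat's surface first. That is why the bar was left to drop the last millimetre or so.

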